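# Clear the bits and lock the drying rack's leg at its mark

### The job

Get the drying rack ready: put the loose clothes pegs in the slatted basket and the spare rubber foot in the round bowl, and leave the other things on the counter where they are. Then, with its cam lever still open, slide the rack's leg out until its pointer lines up with the fin of the mark clip, and while holding it there slide the lever fully closed against the leg. Finish holding on: still gripping the leg and closed lever, with the leg at the mark, as the leg springs back when let go.

Things in the scene. Friction and masses are not known exactly. Their poses are not given: they have to be found in the camera images.
- peg_a: wooden clothes peg lying flat, 74 long (its x) x 12 wide (its y) x 12 mm tall, about 15 g; origin at the centre of its underside, z up
- peg_b: wooden clothes peg lying flat, 74 long (its x) x 12 wide (its y) x 12 mm tall, about 15 g; origin at the centre of its underside, z up (same as the other)
- foot: spare black rubber foot cap for the rack, standing upright: flange 34 mm across and 6 mm tall, above it a stem 26 mm across up to 30 mm; origin at the centre of its underside, about 30 g
- basket: fixed rectangular white slatted peg basket, open on top, 130 (x) x 120 (y) x 45 mm tall, walls 4 mm; origin at the centre of its underside
- bowl: fixed round white bowl, open on top, rim 124 mm across, 45 mm tall, wall 4 mm; origin at the centre of its underside
- airer: fold-flat drying rack lying fixed on the counter: white side tubes (y = +-95 mm, x -210 to 200 mm) and steel rungs, all under 18 mm high but the leg's outer tube on the centre line (x -210 to -45 mm, 36 mm wide, 40 mm high). x is the way the leg slides out, y left, z up; origin on the counter under the leg's grip when the leg is fully in
- leg: sliding leg on the rack's centre line, axes as the rack's. Slides along +x, 0 to 140 mm; starts fully in. A spring always pulls it back in (4 N when in, 7.5 N at full length; damped, 1 N per 40 mm/s); even the closed lever does not carry it, so let go it runs back. Origin on the counter under the grip, rides with the leg. Grey head block up to 26 mm high bears the plates
- leg_grip (a point): point on the leg, 50 mm above the counter, midway between the outer faces of fixed finger plate and CLOSED lever, then 30 mm apart along y: pinch both here from above, fingers closing along y. Finger plate: upright, grey, x -18 to 18 mm, y -15 to -7 mm from here, z 22 to 78 mm over the counter
- cross_plate (a point): centre of the near (-x) face of the leg's upright cross plate, 18 mm along +x from leg_grip, 43 mm above the counter; the plate spans y -52 to 52 mm, z 26 to 60 mm. Open fingers standing either side of finger plate and lever can push on it to slide the leg out and keep it there while they close
- leg_pointer (a point): tip of the leg's pointer, a small arm at the right (-y) end of the cross plate, 34 mm above the counter; its middle in x
- lever: black upright sliding cam lever on the leg's head, to the left (+y) of the finger plate: paddle 36 (x) x 8 (y) mm, z 28 to 78 mm. Slides along y only, 18 mm: its outer face is at y = 33 mm of the leg when open (at the start), 15 mm when closed; takes about 3 N and stays where left. Origin at the outer face, on the counter
- lever_pad (a point): centre of the lever's outer face, 50 mm above the counter; y in the leg's frame is 33 mm open, 15 mm closed
- mark: black length-mark clip on the rack's right side tube, with a thin upright fin (4 mm in x) up to 38 mm high; axes as the rack's; origin on the counter under the fin. The leg is at its length when pointer and fin have the same x. It is fixed for the episode, 50 to 110 mm out from the start of the pointer
- stick: bystander: white capped stain stick, upright cylinder 26 mm across, 60 mm tall; origin at the centre of its underside
- softener: bystander: small white bottle, 38 mm across, 75 mm tall; origin at the centre of its underside
- soap: bystander: bar of soap 70 x 45 x 24 mm; origin at the centre of its underside
- brush: bystander: wooden brush lying flat, about 160 mm long
- scoop: bystander: clear measuring cup, 70 mm across, 60 mm tall; origin at the centre of its underside
- detergent: bystander: large white bottle, 84 mm across, 170 mm tall; origin at the centre of its underside
- powder: bystander: white jar, 90 mm across, 130 mm tall; origin at the centre of its underside
Mind the look-alikes: they are no part of the job. What is meant by the foot is not orange, and is the smaller of those in its own colour.

How it is judged:
By the outcome, as a careful person would: the job done as asked, in the order asked, and still so for the second after the job is handed in, while the arm keeps its last pose, push and grip.
It also fails if it takes over 72 s, if anything falls off the work surface, if the arm or the gripper's body presses on something with over 40 N, if the wrist force passes 120 N, or if a joint passes its speed limit or range.

### The arm

A 7-joint arm with a two-finger parallel gripper is mounted at the origin on the work surface. World frame = base frame: x ahead of the robot, y to its left, z up, the work surface at z = 0. Lengths are in m, angles in rad, forces in N, time in s.
With the tool pointing down it reaches from about 0.4 to 0.85 m from the base axis. Payload 6.9 kg.
Tool frame: the origin (TCP) lies midway between the tips of the shut fingers; the grasp point (between the pads) lies arm.grip_point_offset behind it (arm.grip_point_offset is the distance from the TCP to the grasp point, in m); z points along the fingers, y is the line along which they close (so a half turn about z gives the same grasp; the last joint's range is limited). The gripper opens to 85 mm and grips with 20 to 120 N. Pads are 22 mm wide; open, the fingers measure 114 mm over their backs; the gripper's body (76 mm by 85 mm) begins 54 mm behind the grasp point. The pads swing forward as they close: fully open they stand 13 mm farther back than shut.
Start: joints at [-1.161, 0.507, -0.238, 1.5, 0.126, 1.149, -0.155], TCP at [0.187, 0.596, 0.231] pointing down, gripper open.
Joint ranges: [-3.08, 3.08], [-0.24, 2.05], [-1.43, 1.35], [0, 2.5], [-1.52, 4.66], [0.17, 1.96], [-2.89, 2.89]. Speed limits (rad/s): [2.39, 2.39, 3.14, 3.14, 3.14, 3.14, 3.14].

### API

Orientations are given as a unit quaternion [x, y, z, w].
In Python, from plant import arm, optics gives the robot as it stands.
- The arm moves only by the shell command python3 -m inch 'ROWS' [FORCE]. ROWS is a JSON list of rows, 1 to 5 of them, each of 5 numbers: the finger opening in m, then dx, dy, dz in normalised numbers (1 is 1 m), then a turn about the tool's z in a scale on which 1.0 is 180 degrees; each row is the pose to reach, as a shift and turn from the pose commanded when the command began, along the tool's axes at that moment; what a row does not reach only later rows make up. A row lasts 1/8 s, in which the tool goes at most 0.0625 m and 0.188 rad, less where a joint would pass 70% of its speed; a pose out of reach is approached as far as the arm can. The fingers move at their own pace and stop on an object; FORCE is the grip in N (left out, the last holds). Time passes only in rows, so rows that do not move let the fingers close. It prints the time, the measured TCP pose, the force, the opening and the grip force at its end. A shift or turn number past 1, either way, is cut back to 1. Input that does not fit is refused with a message, and nothing moves.
- arm.read_state(): the state, without advancing time (a new reading comes with each control period).
- optics.capture(name): name is "scene" or "top"; returns a dict with "frame" (400x640x3 uint8, blue, green, red), "z_map" (400x640 float32, m along the optical axis (not along the pixel's ray), 0 where there is no reading), "fx", "fy", "cx", "cy" (pixels), "world_from_camera" (4x4, takes a point from camera to world coordinates). Camera axes: x right, y down, z forward; pixel columns grow to the right and rows downward; lengths in m; the calibration is good to about 2 mm. A picture is of the moment at which its call begins.
- arm.sign_off(): hands the job in; it is judged then, once.
The state is a dict: "clock": time; "q": joint angles; "qvel": joint speeds; "tau": joint torques, N m; "tcp_pos": TCP position; "orientation": TCP orientation; "ft_force": force on the tool from outside, world axes, zero at the start; "ft_torque": the same for the moment, N m; "grip_width": finger opening in m; "grasp_force": force on a finger pad.
Only numpy, scipy, OpenCV 4.12 (cv2) and the standard library are available. Lean on these libraries where they do the work, as an engineer would, in place of code of your own. Each camera call takes 0.05 s, during which the arm holds its last target. There are 200 camera calls.

## Working session

There is one attempt and no reset: what is moved stays moved. The work goes in short steps, Python scripts to look and compute and a shell command to move; the robot and the scene stay as the last step left them, time stands still between calls to the robot, and variables do not carry over. Pictures are saved under pics/ and viewed, at most 12 in all, crops included, and the job is handed in when it is done.

```bash
ls; mkdir -p pics
cat > h.py <<'E'
import numpy as np, cv2, pickle
from plant import arm, optics
def cap(n,save=None):
    c=optics.capture(n)
    if save: cv2.imwrite('pics/'+save+'.png',c['frame']); pickle.dump(c,open(save+'.pkl','wb'))
    return c
def pts(c):
    z=c['z_map'];v,u=np.indices(z.shape)
    P=np.stack([(u-c['cx'])/c['fx']*z,(v-c['cy'])/c['fy']*z,z],-1)
    T=c['world_from_camera'];W=P@T[:3,:3].T+T[:3,3];W[z==0]=np.nan
    return W
def ray(c,u,v,h):
    T=c['world_from_camera'];d=T[:3,:3]@np.array([(u-c['cx'])/c['fx'],(v-c['cy'])/c['fy'],1]);o=T[:3,3]
    return o+d*(h-o[2])/d[2]
E
python3 - <<'E'
from h import *
for n in('scene','top'):
    c=cap(n,n+'0');print(n,c['fx'],c['cx'],c['cy'],c['world_from_camera'].round(3).tolist())
s=arm.read_state();print(s,arm.grip_point_offset)
E
```

```text
pics
scene 453.0606934006724 320.00566028421986 198.67023544658593 [[-0.501, 0.602, -0.621, 1.306], [0.865, 0.362, -0.347, 0.272], [0.016, -0.712, -0.702, 0.887], [0.0, 0.0, 0.0, 1.0]]
top 482.5645394246559 318.07918803524984 201.37440195457916 [[0.004, -0.99, 0.142, 0.428], [-1.0, -0.004, 0.001, -0.131], [-0.001, -0.142, -0.99, 1.372], [0.0, 0.0, 0.0, 1.0]]
{'clock': 0.1, 'q': array([-1.16152309,  0.50825941, -0.23750797,  1.50101048,  0.12568626,
        1.14893159, -0.1548207 ]), 'qvel': array([-0.00109019, -0.00154999, -0.00067248, -0.00119035, -0.001194  ,
       -0.00113176, -0.00145389]), 'tau': array([-4.60394542e-03, -6.21829820e+01, -2.19454229e+00, -2.50202036e+01,
        1.24863273e-02,  7.86947203e-03, -7.32585619e-06]), 'tcp_pos': array([0.18689633, 0.59592902, 0.23052002]), 'orientation': array([ 1.51321903e-01,  9.88484205e-01, -8.04600689e-04, -1.07920482e-04]), 'ft_force': array([-0.21838728,  0.24805038,  0.63882936]), 'ft_torque': array([-0.02063796, -0.01358066, -0.01519343]), 'grasp_force': 0.0, 'grip_width': 0.08523171395341535} 0.0187
```

View pics/top0.png

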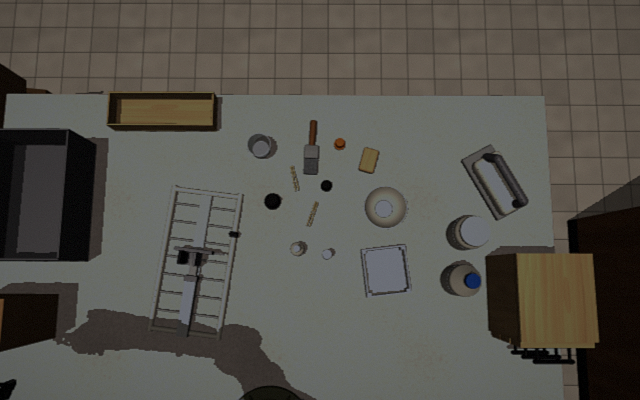

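View pics/scene0.png

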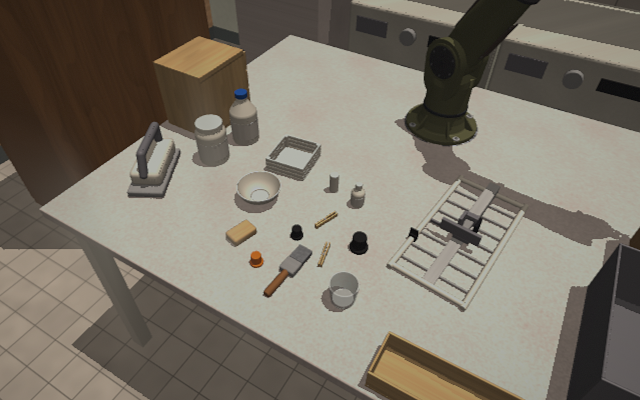

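Top view: the pegs are at about (295,179) and (313,214), the basket at (386,270), the bowl at (386,207) and the rack around (197,260), with the mark clip at (235,234). 
Foot candidates are orange (340,144), large black (272,201) and small black (326,185). In the scene view they are (257,259), (359,243) and (297,232). The small black one fits because it is not orange and is the smaller of the two black ones. I'll confirm that in an enlarged crop.

Run:
```python
from h import *
t=pickle.load(open('top0.pkl','rb'));s=pickle.load(open('scene0.pkl','rb'))
a=cv2.resize(t['frame'][125:240,255:355],None,fx=4,fy=4,interpolation=cv2.INTER_CUBIC)
b=cv2.resize(s['frame'][200:300,235:375],None,fx=2.8,fy=2.8,interpolation=cv2.INTER_CUBIC)
c=cv2.resize(t['frame'][180:345,145:250],None,fx=2.8,fy=2.8)
im=np.zeros((570,800,3),np.uint8);im[:460,:400]=a;im[:280,400:792]=b;im[280:570,400:694]=cv2.resize(c,(294,462))[100:390]
cv2.imwrite('pics/crop1.png',cv2.convertScaleAbs(im,alpha=1.5))
for n,c,R in(('top',t,(240,110,180,200)),('scene',s,(225,120,175,190))):
    W=pts(c);x,y,w,h=R
    f=c['frame'].astype(int);hsv=cv2.cvtColor(c['frame'],cv2.COLOR_BGR2HSV)
    print('table z',np.nanmedian(W[y:y+h,x:x+w,2]))
    for nm,m in(('wood',(hsv[...,1]>75)&(hsv[...,2]>60)),('black',f.max(2)<40)):
        k=np.zeros(m.shape,np.uint8);k[y:y+h,x:x+w]=m[y:y+h,x:x+w]
        cs,_=cv2.findContours(k,cv2.RETR_EXTERNAL,cv2.CHAIN_APPROX_NONE)
        for q in cs:
            if cv2.contourArea(q)<12: continue
            mm=np.zeros_like(k);cv2.drawContours(mm,[q],-1,1,-1);P=W[mm>0]
            r=cv2.minAreaRect(q)
            print(n,nm,cv2.contourArea(q),np.round(r[0],1),np.round(r[1],1),round(r[2]),'med',np.nanmedian(P,0).round(4),'z95',np.nanpercentile(P[:,2],95).round(4))
```

```text
table z 0.0009790772304998363
top wood 18.5 [314.9 206.2] [3.2 9.2] 18 med [ 0.61   -0.1207  0.0112] z95 0.0156
top wood 17.0 [292.3 170.3] [8.5 3.4] 76 med [ 0.7129 -0.0542  0.0104] z95 0.0156
top wood 319.0 [368.5 159.6] [15.3 23.2] 15 med [ 0.7417 -0.2738  0.0235] z95 0.0286
top wood 92.5 [339.  143.5] [11. 10.] 90 med [ 0.788  -0.1886  0.0272] z95 0.0345
top wood 57.0 [311.6 132. ] [ 4.1 24.3] 5 med [ 0.8224 -0.1109  0.0191] z95 0.0237
top black 181.0 [272.5 201. ] [15. 16.] 0 med [ 0.6202 -0.0012  0.0407] z95 0.0462
top black 80.0 [326. 185.] [10. 10.] 90 med [ 0.6672 -0.1516  0.0275] z95 0.0341
table z 0.0008233023489646607
scene wood 215.0 [276.5 282. ] [ 8.  30.8] 41 med [ 0.8261 -0.1062  0.0178] z95 0.0211
scene wood 161.5 [256. 259.] [16. 14.] 90 med [ 0.7976 -0.1836  0.0187] z95 0.032
scene wood 46.5 [323.3 254.4] [ 4.6 25.5] 23 med [ 0.7056 -0.0537  0.011 ] z95 0.0145
scene wood 405.0 [241.4 231.9] [17.2 28.2] 57 med [ 0.7466 -0.2655  0.0232] z95 0.0267
scene wood 91.5 [325.5 219.7] [ 5.5 25. ] 56 med [ 0.5877 -0.1103  0.0107] z95 0.014
scene wood 22.0 [227.5 123.5] [7. 5.] 90 med [ 0.3874 -0.5985  0.0155] z95 0.0299
scene black 275.5 [358.5 243. ] [22. 17.] 90 med [0.6347 0.0074 0.028 ] z95 0.044
scene black 113.5 [296.5 232.5] [13. 11.] 90 med [ 0.6765 -0.1467  0.0188] z95 0.0326
```

View pics/crop1.png

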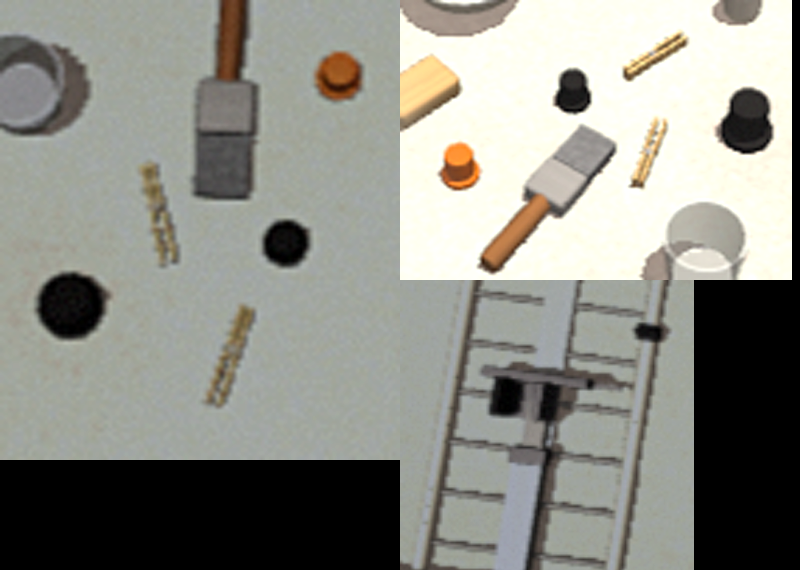

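The crop confirms it. The small black foot is at crop (286,243), which is top (326,185); the larger black one and the orange one are decoys. Next I'll measure the pegs, basket, bowl and rack.

Run:
```python
from h import *
t=pickle.load(open('top0.pkl','rb'));s=pickle.load(open('scene0.pkl','rb'))
C={'top':t,'scene':s}
def rect(P):
    r=cv2.minAreaRect((P[:,:2]*1000).astype(np.float32));return np.round(r[0],1),np.round(r[1],1),round(r[2],1)
for n,c in C.items():
    W=pts(c);hsv=cv2.cvtColor(c['frame'],cv2.COLOR_BGR2HSV)
    for nm,(x,y) in(('pegA',(.698,-.06)),('pegB',(.595,-.113))):
        near=np.hypot(W[...,0]-x,W[...,1]-y)<.052
        m=(near&(hsv[...,1]>45)&(hsv[...,2]>50)).astype(np.uint8)
        m=cv2.morphologyEx(m,cv2.MORPH_CLOSE,np.ones((3,3)))
        k,l,st,_=cv2.connectedComponentsWithStats(m);i=1+np.argmax(st[1:,4]);m=l==i
        vv,uu=np.nonzero(m)
        P=np.array([ray(c,u,v,.012) for u,v in zip(uu,vv)])
        d=P-P.mean(0);U,S,V=np.linalg.svd(d[:,:2],full_matrices=0)
        print(n,nm,m.sum(),'px',uu.mean().round(1),vv.mean().round(1),'ctr',P.mean(0).round(4),'rect',rect(P),'dir deg',np.degrees(np.arctan2(V[0,1],V[0,0])).round(1),'z90',np.nanpercentile(W[m][:,2],90).round(4))
    for nm,(x,y,r,z0,z1) in dict(foot=(.67,-.15,.04,.022,.04),basket=(.49,-.32,.1,.035,.055),bowl=(.61,-.31,.09,.035,.055)).items():
        m=(np.hypot(W[...,0]-x,W[...,1]-y)<r)&(W[...,2]>z0)&(W[...,2]<z1)
        P=W[m];h=np.nanpercentile(P[:,2],[10,50,90]).round(4)
        print(n,nm,m.sum(),rect(P),'mean',P.mean(0).round(4),h, 'circ',cv2.minEnclosingCircle((P[:,:2]*1000).astype(np.float32)))
    # rack
    m=(W[...,0]>.25)&(W[...,0]<.75)&(W[...,1]>0.06)&(W[...,1]<.42)
    for lo,hi in((.066,.09),(.053,.066),(.034,.045),(.008,.024)):
        k=m&(W[...,2]>lo)&(W[...,2]<hi);P=W[k]
        if len(P)>5: print(n,'rack',lo,hi,len(P),rect(P),P.mean(0).round(4))
W=pts(t)
mm=(W[...,2]-0.001)
o=np.zeros((165,125,3),np.uint8)
H=np.nan_to_num(mm[180:345,140:265])
o=cv2.applyColorMap(np.clip(H*3000,0,255).astype(np.uint8),cv2.COLORMAP_JET)
im=np.hstack([cv2.resize(t['frame'][215:290,160:250],None,fx=4.4,fy=4.4,interpolation=cv2.INTER_CUBIC),cv2.resize(s['frame'][200:280,390:490],None,fx=4,fy=4,interpolation=cv2.INTER_CUBIC)[:330] if 0 else np.zeros((330,1,3),np.uint8),cv2.resize(o[35:110,20:110],None,fx=4.4,fy=4.4,interpolation=cv2.INTER_NEAREST)])
b=cv2.resize(s['frame'][195:265,395:535],None,fx=3.6,fy=3.6,interpolation=cv2.INTER_CUBIC)
I=np.zeros((590,800,3),np.uint8);I[:330,:im.shape[1]]=im[:, :800];I[335:335+252,:504]=b
cv2.imwrite('pics/crop2.png',I)
```

```text
top pegA 102 px 294.0 178.0 ctr [ 0.6901 -0.0601  0.012 ] rect (array([691.2, -60.4]), array([71.6, 12.4]), 11.8) dir deg -166.5 z90 0.0157
top pegB 105 px 312.0 213.9 ctr [ 0.5868 -0.1122  0.012 ] rect (array([ 588. , -112.3]), array([11.7, 73.1]), 72.0) dir deg 161.6 z90 0.0152
top foot 66 (array([ 669.3, -151.8]), array([24.9, 23.2]), 5.9) mean [ 0.6691 -0.1524  0.0296] [0.0247 0.0298 0.0335] circ ((669.8505859375, -153.3644256591797), 13.16052532196045)
top basket 308 (array([ 490.9, -311.6]), array([170.7, 124.5]), 2.9) mean [ 0.4978 -0.319   0.0441] [0.0389 0.0442 0.0486] circ ((489.908203125, -320.21173095703125), 99.13166809082031)
top bowl 370 (array([ 604.8, -316.7]), array([120.7, 120.1]), 0.5) mean [ 0.6088 -0.3206  0.0426] [0.0368 0.0427 0.0481] circ ((604.09521484375, -317.2836608886719), 62.06351852416992)
top rack 0.066 0.09 109 (array([464.4, 219.8]), array([49., 43.]), 82.5) [0.46   0.2196 0.076 ]
top rack 0.053 0.066 172 (array([464.5, 210.6]), array([103.7,  43.4]), 82.8) [0.4768 0.2095 0.0598]
top rack 0.034 0.045 556 (array([406.2, 211.1]), array([104.5, 311.4])
[... 690 characters left out ...]
6  0.0419] [0.0366 0.0424 0.0461] circ ((490.36517333984375, -320.9658508300781), 99.18350982666016)
scene bowl 355 (array([ 602.7, -312.6]), array([123.1, 120.9]), 31.7) mean [ 0.5941 -0.3194  0.0418] [0.0365 0.0422 0.0463] circ ((601.5172729492188, -311.3487854003906), 63.38985061645508)
scene rack 0.066 0.09 104 (array([458.4, 224.1]), array([47.8, 38. ]), 82.7) [0.4621 0.2245 0.0758]
scene rack 0.053 0.066 228 (array([580.8, 134.8]), array([ 89. , 353.7]), 51.9) [0.4802 0.2133 0.0589]
scene rack 0.034 0.045 561 (array([412. , 226.2]), array([134.3, 310.8]), 65.2) [0.3875 0.2187 0.0372]
scene rack 0.008 0.024 3143 (array([452.8, 214.6]), array([207.9, 411. ]), 82.8) [0.5028 0.2169 0.0139]
```

View pics/crop2.png

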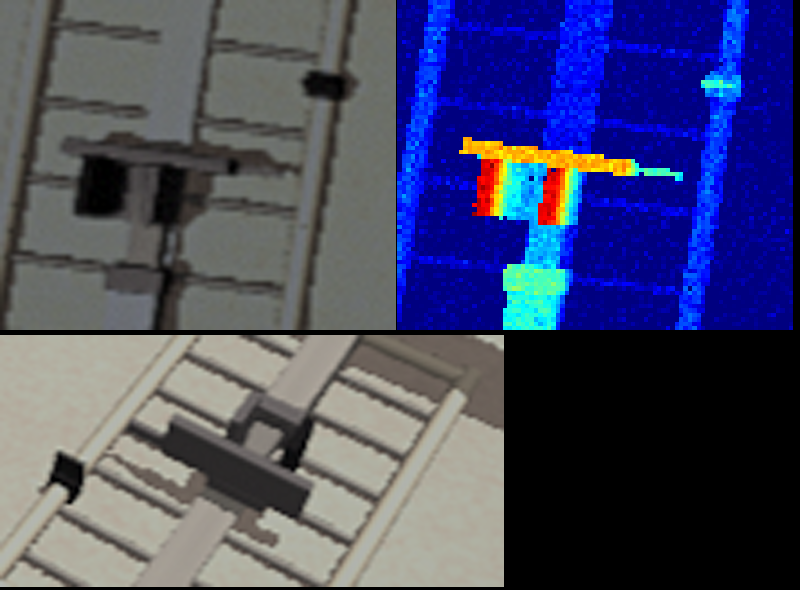

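The lower crops show the rack with the lever open (left black plate at crop (100,185)), the finger plate at (165,190), the pointer tip at about (680,176) in the height map and the mark clip fin at about (722,84). The rack yaw is about -7°. Next come the basket, the rack frame and the brush clearance.

```bash
cat >> h.py <<'E'
def yaw():
    from scipy.spatial.transform import Rotation as R
    e=R.from_quat(arm.read_state()['orientation']).as_matrix();return e,np.degrees(np.arctan2(-e[0,1],e[1,1]))
def to(x,y,z,psi):
    """tool-frame shift + turn to bring the TCP to world x,y,z with closing line at psi deg from world y"""
    e,p=yaw();s=arm.read_state();d=e.T@(np.array([x,y,z])-s['tcp_pos'])
    t=np.radians((p-psi+90)%180-90)
    print('clock %.2f tcp %s psi %.1f -> d %s turn %.3f (|d| %.3f)'%(s['clock'],s['tcp_pos'].round(4),p,d.round(4),t,np.linalg.norm(d)))
TH=np.radians(-7.2);EX=np.array([np.cos(TH),np.sin(TH)]);EY=np.array([-EX[1],EX[0]])
E
python3 - <<'E'
from h import *
t=pickle.load(open('top0.pkl','rb'));s=pickle.load(open('scene0.pkl','rb'))
for n,c in(('top',t),('scene',s)):
    W=pts(c);f=c['frame']
    X,Y,Z=W[...,0],W[...,1],W[...,2]
    m=(X>.33)&(X<.525)&(Y<-.23)&(Y>-.40)&(Z>.033)&(Z<.056)
    P=W[m];r=cv2.minAreaRect((P[:,:2]*1000).astype(np.float32));print(n,'basket',r,m.sum())
    m=(X>.64)&(X<.8)&(Y<-.075)&(Y>-.14)&(Z>.008)&(Z<.06)&(np.hypot(X-.669,Y+.15)>.03)
    print(' brush xmin',np.nanpercentile(X[m],[1,5]).round(4),'y rng',np.nanpercentile(Y[m],[2,98]).round(4),'z',np.nanpercentile(Z[m],[50,98]).round(3))
    m=(X>.25)&(X<.72)&(Y>.08)&(Y<.36)
    # rack yaw from right/left tube
    A=m&(Z>.01)&(Z<.026);a=W[A][:,:2]@EX;b=W[A][:,:2]@EY
    hi=m&(Z>.045);c0=W[m&(Z>.068)][:,:2]
    gb=(c0@EY);ga=(c0@EX)
    print(' plates a',np.percentile(ga,[2,50,98]).round(4),'b hist',np.histogram(gb,bins=np.arange(gb.min(),gb.max()+.004,.004)))
    k=m&(Z>.048)&(Z<.066);p=W[k][:,:2];a=p@EX;b=p@EY
    edge=(b>np.median(b)-.09)&(b<np.median(b)+.09)
    q=p[edge&(a>np.median(a)-.03)&(a<np.median(a)+.04)]
    print(' cross a',np.percentile(q@EX,[2,50,98]).round(4),'b',np.percentile(q@EY,[1,99]).round(4))
    # side tube lines
    pa=W[A][:,:2];bb=pa@EY
    for nm,sg in(('R',-1),('L',1)):
        bc=np.median(gb)
        sel=pa[np.abs(bb-(np.mean([np.percentile(bb,1),np.percentile(bb,99)])+sg*.095))<.012]
        v=cv2.fitLine(sel.astype(np.float32),cv2.DIST_HUBER,0,.001,.001).ravel();print(' tube',nm,len(sel),np.degrees(np.arctan2(v[1],v[0]))%180, 'b',np.median(sel@EY).round(4))
    a0=np.median(ga);
    for nm,(u0,v0,u1,v1) in dict(ptr=dict(top=(211,252,224,258),scene=(0,0,1,1))[n] and dict(zip(('x',),((211,252,224,258) if n=='top' else (0,0,1,1),))) and {'ptr':((211,250,224,258) if n=='top' else (395,205,430,235)),'fin':((228,228,242,240) if n=='top' else (400,222,422,245))}).items() if 0 else {'ptr':((213,250,224,258) if n=='top' else (424,218,441,232)),'fin':((228,228,242,240) if n=='top' else (403,222,421,245))}.items():
        S=np.s_[v0:v1,u0:u1];k=(Z[S]>.027)&(Z[S]<.046)
        q=W[S][k][:,:2];print(' ',nm,k.sum(),'a',np.percentile(q@EX,[5,50,95]).round(4),'b',np.percentile(q@EY,[5,50,95]).round(4)) if k.sum() else print(nm,0)
E
```

```text
top basket ((427.946533203125, -315.7771301269531), (130.07847595214844, 120.59278869628906), 6.671769618988037) 369
 brush xmin [0.7026 0.7066] y rng [-0.1285 -0.0885] z [0.019 0.026]
 plates a [0.412  0.4281 0.4447] b hist (array([29, 18,  4,  0,  0,  0,  0,  0,  0,  4, 26, 20,  2]), array([0.25189404, 0.25589404, 0.25989404, 0.26389404, 0.26789404,
       0.27189404, 0.27589404, 0.27989404, 0.28389404, 0.28789404,
       0.29189404, 0.29589404, 0.29989404, 0.30389404]))
 cross a [0.4222 0.4498 0.4558] b [0.2166 0.3174]
 tube R 767 172.76596 b 0.1716
 tube L 798 172.90239 b 0.3608
  ptr 22 a [0.4482 0.4511 0.4536] b [0.1901 0.2049 0.2162]
  fin 16 a [0.5064 0.51   0.5125] b [0.1634 0.1731 0.1821]
scene basket ((426.38739013671875, -311.9697265625), (135.6060028076172, 122.35979461669922), 6.784049034118652) 476
 brush xmin [0.7023 0.7066] y rng [-0.1243 -0.0839] z [0.018 0.023]
 plates a [0.4098 0.4298 0.4449] b hist (array([21, 25,  1,  0,  0,  0,  0,  0,  0,  2, 21, 25]), array([0.25593253, 0.25993253, 0.26393253, 0.26793253, 0.27193253,
       0.27593253, 0.27993253, 0.28393253, 0.28793253, 0.29193253,
       0.29593253, 0.29993253, 0.30393253]))
 cross a [0.4295 0.4523 0.456 ] b [0.2211 0.322 ]
 tube R 652 172.8482 b 0.1776
 tube L 826 172.82927 b 0.3659
  ptr 39 a [0.4477 0.4509 0.4543] b [0.1925 0.205  0.2176]
  fin 37 a [0.5051 0.5091 0.5119] b [0.1655 0.1754 0.1848]
```

Run:
```python
from h import *
to(.680,-.0605,.11,12.5)
```

```text
clock 0.10 tcp [0.1869 0.5959 0.2305] psi -17.4 -> d [-0.6669 -0.4787  0.1213] turn -0.522 (|d| 0.830)
```

The manual's scale: turns go in shares of 180 degrees. Converting my numbers, -0.52 rad / 3.1416 = -0.1655.

```bash
python3 -m inch '[[0.03, -0.667, -0.479, 0.121, -0.1655], [0.03, -0.667, -0.479, 0.121, -0.1655], [0.03, -0.667, -0.479, 0.121, -0.1655], [0.03, -0.667, -0.479, 0.121, -0.1655], [0.03, -0.667, -0.479, 0.121, -0.1655]]' 60; python3 -c "
from h import *
to(.680,-.0605,.11,12.5)"
```

```text
clock: 0.72
tcp_pos: [0.3736, 0.3472, 0.1853]
orientation: [-0.108, 0.994, -0.0, -0.0]
ft_force: [1.0, 1.1, 0.1]
grip_width: 0.0299
grasp_force: 0.0
clock 0.72 tcp [0.3736 0.3472 0.1853] psi 12.4 -> d [-0.2118 -0.4639  0.0753] turn -0.002 (|d| 0.516)
```

Turning is done, so the axes stay fixed from here and I can chain the rest.

```bash
python3 -m inch '[[0.03, -0.212, -0.464, 0.075, 0], [0.03, -0.212, -0.464, 0.075, 0], [0.03, -0.212, -0.464, 0.075, 0], [0.03, -0.212, -0.464, 0.075, 0], [0.03, -0.212, -0.464, 0.075, 0]]'|tail -0; python3 -m inch '[[0.03, -0.084, -0.183, 0.03, 0], [0.03, -0.084, -0.183, 0.03, 0], [0.03, -0.084, -0.183, 0.03, 0], [0.03, -0.084, -0.183, 0.03, 0]]'; python3 -c "
from h import *
to(.680,-.0605,.003,12.5)"
```

```text
clock: 1.85
tcp_pos: [0.6805, -0.0646, 0.1083]
orientation: [-0.105, 0.994, -0.001, -0.001]
ft_force: [-0.1, -0.2, -0.6]
grip_width: 0.03
grasp_force: 0.0
clock 1.85 tcp [ 0.6805 -0.0646  0.1083] psi 12.0 -> d [-0.0006  0.0043  0.1053] turn -0.008 (|d| 0.105)Exception ignored on flushing sys.stdout:
BrokenPipeError: [Errno 32] Broken pipe
```

```bash
python3 -m inch '[[0.03, 0, 0.004, 0.05, 0], [0.03, 0, 0.004, 0.085, 0], [0.03, 0, 0.004, 0.085, 0]]'; python3 -c "
from h import *
to(.680,-.0605,.003,12.5)
c=cap('scene','s1');t=cap('top','t1')
im=np.hstack([cv2.resize(c['frame'][190:290,270:370],(400,400)),cv2.resize(t['frame'][130:230,250:350],(400,400))]);cv2.imwrite('pics/c3.png',cv2.convertScaleAbs(im,alpha=1.5))"
```

```text
clock: 2.22
tcp_pos: [0.6762, -0.0537, 0.0223]
orientation: [-0.108, 0.994, 0.001, -0.003]
ft_force: [0.7, 0.8, 0.3]
grip_width: 0.0299
grasp_force: 0.0
clock 2.23 tcp [ 0.6762 -0.0537  0.0223] psi 12.5 -> d [-0.0023 -0.0075  0.0193] turn -0.001 (|d| 0.021)
```

View pics/c3.png

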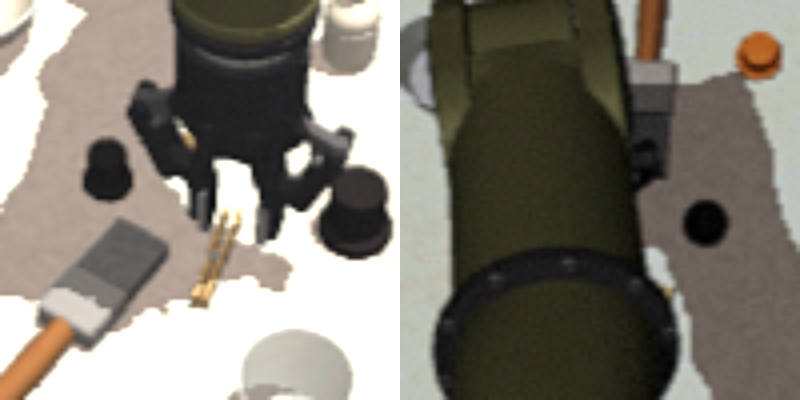

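The scene crop shows the open fingers over the near half of peg A, with the peg between the tips at (225,235). Both black feet and the brush are clear. I'll undo the 4 mm and go down.

```bash
python3 -m inch '[[0.03, 0, -0.004, 0, 0], [0.03, 0, -0.004, 0, 0], [0.03, 0, -0.004, 0, 0]]'; python3 -c "
from h import *
to(.680,-.0595,.003,12.5)"
```

```text
clock: 2.7
tcp_pos: [0.6802, -0.0589, 0.0262]
orientation: [-0.108, 0.994, -0.0, 0.001]
ft_force: [0.4, -1.2, 0.8]
grip_width: 0.03
grasp_force: 0.0
clock 2.70 tcp [ 0.6802 -0.0589  0.0262] psi 12.4 -> d [ 0.0003 -0.0006  0.0232] turn -0.002 (|d| 0.023)
```

```bash
python3 -m inch '[[0.03, 0, 0, 0.023, 0], [0.03, 0, 0, 0.023, 0], [0.0, 0, 0, 0.023, 0], [0.0, 0, 0, 0.023, 0], [0.0, 0, 0, 0.023, 0]]' 40;python3 -m inch '[[0.0, 0, 0, 0, 0], [0.0, 0, 0, -0.03, 0], [0.0, 0, 0, -0.08, 0], [0.0, 0, 0, -0.12, 0], [0.0, 0, 0, -0.12, 0]]';python3 -c "
from h import *
to(.430,-.290,.12,6.7)"
```

```text
clock: 3.32
tcp_pos: [0.6803, -0.0587, 0.003]
orientation: [-0.108, 0.994, -0.0, 0.001]
ft_force: [-0.2, 0.5, 2.1]
grip_width: 0.0105
grasp_force: 40.9
clock: 3.95
tcp_pos: [0.6819, -0.0586, 0.1263]
orientation: [-0.108, 0.994, -0.001, 0.003]
ft_force: [-0.4, -0.1, -1.3]
grip_width: 0.0105
grasp_force: 40.6
clock 3.95 tcp [ 0.6819 -0.0586  0.1263] psi 12.4 -> d [ 0.2957 -0.172   0.0046] turn 0.099 (|d| 0.342)
```

To row units: 0.1 rad / 3.1416 = 0.0318.

```bash
python3 -m inch '[[0.0, 0.3055, -0.174, 0, 0.0318], [0.0, 0.3055, -0.174, 0, 0.0318], [0.0, 0.3055, -0.174, 0, 0.0318], [0.0, 0.3055, -0.174, 0, 0.0318], [0.0, 0.3055, -0.174, 0, 0.0318]]'>/dev/null; python3 -c "
from h import *
to(.414,-.2954,.12,6.7)"
```

```text
clock 4.58 tcp [ 0.4455 -0.269   0.1214] psi 6.7 -> d [ 0.0344 -0.0226  0.0015] turn -0.001 (|d| 0.041)
```

```bash
python3 -m inch '[[0.0, 0.0344, -0.0226, 0, 0], [0.0, 0.0344, -0.0226, 0, 0], [0.0, 0.0344, -0.0226, 0, 0], [0.0, 0.0344, -0.0226, 0, 0]]'; python3 -c "
from h import *
to(.414,-.2954,.016,6.7)
c=cap('scene','s2')
cv2.imwrite('pics/c4.png',cv2.resize(c['frame'][90:240,220:380],(640,600),interpolation=cv2.INTER_CUBIC))"
```

```text
clock: 5.08
tcp_pos: [0.4173, -0.2932, 0.122]
orientation: [-0.059, 0.998, 0.0, 0.0]
ft_force: [0.3, 0.3, 0.4]
grip_width: 0.0107
grasp_force: 40.6
clock 5.08 tcp [ 0.4173 -0.2932  0.122 ] psi 6.8 -> d [ 0.0036 -0.0019  0.106 ] turn 0.002 (|d| 0.106)
```

View pics/c4.png

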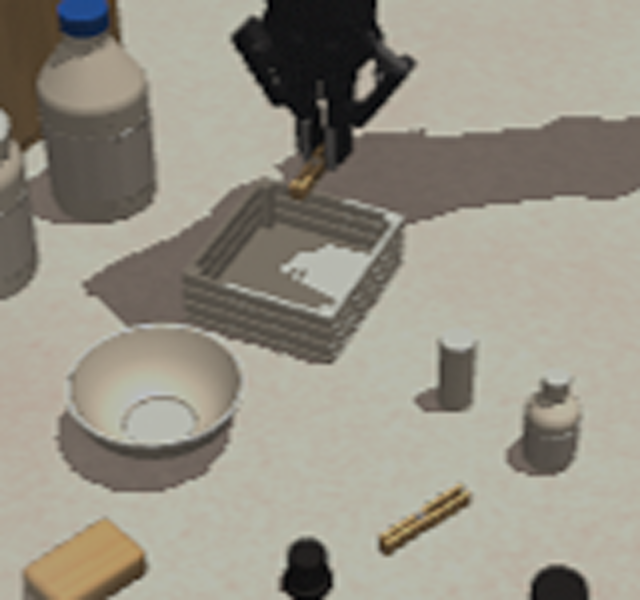

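Peg A is held level above the basket's robot side, with its end at crop (300,185). Lower it and release.

```bash
python3 -m inch '[[0.0, 0.0036, -0.0019, 0.05, 0], [0.0, 0.0036, -0.0019, 0.1, 0], [0.0, 0.0036, -0.0019, 0.102, 0], [0.0, 0.0036, -0.0019, 0.102, 0], [0.028, 0.0036, -0.0019, 0.102, 0]]';python3 -m inch '[[0.028, 0, 0, 0, 0], [0.028, 0, 0, -0.04, 0], [0.028, 0, 0, -0.1, 0], [0.028, 0, 0, -0.1, 0]]';python3 -c "
from h import *
to(.591,-.1105,.12,-18)"
```

```text
clock: 5.75
tcp_pos: [0.4141, -0.2973, 0.0221]
orientation: [-0.058, 0.998, -0.001, 0.001]
ft_force: [0.2, -0.1, 0.8]
grip_width: 0.027
grasp_force: 0.0
clock: 6.25
tcp_pos: [0.4152, -0.2983, 0.1253]
orientation: [-0.058, 0.998, -0.003, 0.004]
ft_force: [-0.5, -0.4, -0.1]
grip_width: 0.0281
grasp_force: 0.0
clock 6.25 tcp [ 0.4152 -0.2983  0.1253] psi 6.6 -> d [-0.1962  0.1663  0.0056] turn 0.430 (|d| 0.257)
```

To row units: 0.43 rad / 3.1416 = 0.1369.

```bash
python3 -m inch '[[0.03, -0.195, 0.166, 0, 0.1369], [0.03, -0.195, 0.166, 0, 0.1369], [0.03, -0.195, 0.166, 0, 0.1369], [0.03, -0.195, 0.166, 0, 0.1369], [0.03, -0.195, 0.166, 0, 0.1369]]'; python3 -m inch '[[0.03, 0, 0, 0, 0], [0.03, 0, 0, 0, 0]]' >/dev/null; python3 -c "
from h import *
to(.5897,-.1105,.03,-18)"
```

```text
clock: 6.88
tcp_pos: [0.5901, -0.1031, 0.1202]
orientation: [0.152, 0.988, 0.002, 0.001]
ft_force: [-0.8, -1.2, 0.3]
grip_width: 0.0302
grasp_force: 0.0
clock 7.12 tcp [ 0.586  -0.1113  0.1203] psi -18.1 -> d [-0.0033  0.0021  0.0902] turn -0.002 (|d| 0.090)
```

```bash
python3 -m inch '[[0.03, -0.0033, 0.002, 0.05, 0], [0.03, -0.0033, 0.002, 0.09, 0], [0.03, -0.0033, 0.002, 0.09, 0], [0.03, -0.0033, 0.002, 0.09, 0]]'; python3 -c "
from h import *
to(.5897,-.1105,.003,-18)
c=cap('scene','s3');t=cap('top','t3')
im=np.hstack([cv2.resize(c['frame'][170:270,275:375],(400,400)),cv2.resize(t['frame'][160:260,270:370],(400,400))]);cv2.imwrite('pics/c5.png',im)"
```

```text
clock: 7.62
tcp_pos: [0.5914, -0.1095, 0.0317]
orientation: [0.157, 0.988, -0.0, 0.001]
ft_force: [0.4, 0.7, 0.1]
grip_width: 0.0301
grasp_force: 0.0
clock 7.62 tcp [ 0.5914 -0.1095  0.0317] psi -18.1 -> d [ 0.0014 -0.0014  0.0287] turn -0.001 (|d| 0.029)
```

View pics/c5.png

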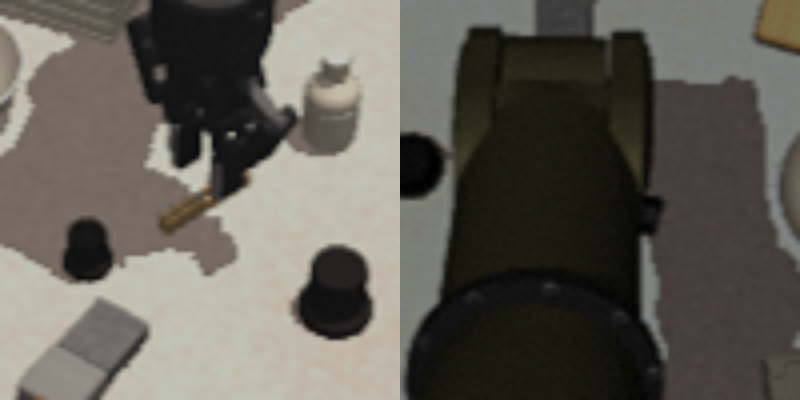

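The scene crop shows the fingers straddling peg B (left end at (165,225)), clear of the small bottle. Descend, grip and lift.

```bash
python3 -m inch '[[0.03, 0.001, -0.001, 0.028, 0], [0.03, 0.001, -0.001, 0.028, 0], [0.03, 0.001, -0.001, 0.028, 0], [0.0, 0.001, -0.001, 0.028, 0], [0.0, 0.001, -0.001, 0.028, 0]]' 40;python3 -m inch '[[0.0, 0, 0, 0, 0], [0.0, 0, 0, -0.03, 0], [0.0, 0, 0, -0.09, 0], [0.0, 0, 0, -0.12, 0], [0.0, 0, 0, -0.12, 0]]';python3 -c "
from h import *
to(.4295,-.334,.12,6.7)"
```

```text
clock: 8.35
tcp_pos: [0.5906, -0.1091, 0.0037]
orientation: [0.156, 0.988, -0.0, 0.001]
ft_force: [-0.9, 0.0, 6.5]
grip_width: 0.0108
grasp_force: 39.9
clock: 8.98
tcp_pos: [0.5915, -0.1093, 0.1255]
orientation: [0.156, 0.988, -0.0, 0.003]
ft_force: [0.3, -0.7, -0.4]
grip_width: 0.0102
grasp_force: 39.1
clock 8.97 tcp [ 0.5915 -0.1093  0.1255] psi -18.0 -> d [ 0.0847 -0.2638  0.0048] turn -0.431 (|d| 0.277)
```

To row units: -0.43 rad / 3.1416 = -0.1369.

```bash
python3 -m inch '[[0.0, 0.0847, -0.2638, 0, -0.1369], [0.0, 0.0847, -0.2638, 0, -0.1369], [0.0, 0.0847, -0.2638, 0, -0.1369], [0.0, 0.0847, -0.2638, 0, -0.1369], [0.0, 0.0847, -0.2638, 0, -0.1369]]' >/dev/null; python3 -m inch '[[0.0, 0, 0, 0, 0], [0.0, 0, 0, 0, 0], [0.0, 0, 0, 0, 0]]'; python3 -c "
from h import *
to(.4295,-.334,.020,6.7)"
```

```text
clock: 9.98
tcp_pos: [0.4288, -0.3322, 0.1221]
orientation: [-0.059, 0.998, 0.0, 0.0]
ft_force: [-0.1, -0.2, 0.5]
grip_width: 0.0108
grasp_force: 39.1
clock 9.97 tcp [ 0.4288 -0.3322  0.1221] psi 6.8 -> d [-0.0004 -0.002   0.1021] turn 0.002 (|d| 0.102)
```

```bash
python3 -m inch '[[0.0, 0, -0.002, 0.05, 0], [0.0, 0, -0.002, 0.1, 0], [0.0, 0, -0.002, 0.102, 0], [0.0, 0, -0.002, 0.102, 0], [0.025, 0, -0.002, 0.102, 0]]';python3 -m inch '[[0.025, 0, 0, 0, 0], [0.025, 0, 0, -0.04, 0], [0.025, 0, 0, -0.1, 0], [0.025, 0, 0, -0.1, 0]]';python3 -c "
from h import *
to(.6697,-.1505,.12,6.7)"
```

```text
clock: 10.6
tcp_pos: [0.4293, -0.3363, 0.0223]
orientation: [-0.058, 0.998, -0.001, 0.001]
ft_force: [0.3, -0.3, -0.3]
grip_width: 0.0248
grasp_force: 0.0
clock: 11.1
tcp_pos: [0.4305, -0.3375, 0.1256]
orientation: [-0.058, 0.998, -0.003, 0.004]
ft_force: [0.3, -0.1, 0.0]
grip_width: 0.025
grasp_force: 0.0
clock 11.10 tcp [ 0.4305 -0.3375  0.1256] psi 6.6 -> d [-0.2592  0.1581  0.0063] turn -0.001 (|d| 0.304)
```

```bash
python3 -m inch '[[0.05, -0.2592, 0.1581, 0, 0], [0.05, -0.2592, 0.1581, 0, 0], [0.05, -0.2592, 0.1581, 0, 0], [0.05, -0.2592, 0.1581, 0, 0], [0.05, -0.2592, 0.1581, 0, 0]]'>/dev/null; python3 -m inch '[[0.05, 0, 0, 0, 0], [0.05, 0, 0, 0, 0], [0.05, 0, 0, 0, 0]]' ; python3 -c "
from h import *
to(.6697,-.1505,.008,6.7)
c=cap('scene','s4');W=pts(c)
hsv=cv2.cvtColor(c['frame'],cv2.COLOR_BGR2HSV)
m=((W[...,0]>.37)&(W[...,0]<.49)&(W[...,1]<-.26)&(W[...,1]>-.37)&(hsv[...,1]>60)).astype(np.uint8)
k,l,st,ct=cv2.connectedComponentsWithStats(m)
print('basket wood',[(st[i,4],ct[i].round(1),np.nanmedian(W[l==i],0).round(3)) for i in range(1,k) if st[i,4]>8])"
```

```text
clock: 12.1
tcp_pos: [0.666, -0.1506, 0.1203]
orientation: [-0.057, 0.998, -0.001, -0.0]
ft_force: [0.1, -0.5, -0.6]
grip_width: 0.0504
grasp_force: 0.0
clock 12.10 tcp [ 0.666  -0.1506  0.1203] psi 6.5 -> d [-0.0038 -0.0002  0.1123] turn -0.003 (|d| 0.112)
basket wood []
```

```bash
python3 -m inch '[[0.05, -0.0035, 0, 0.05, 0], [0.05, -0.0035, 0, 0.1, 0], [0.05, -0.0035, 0, 0.112, 0], [0.05, -0.0035, 0, 0.112, 0], [0.05, -0.0035, 0, 0.112, 0]]'; python3 -m inch '[[0.0, 0, 0, 0, 0], [0.0, 0, 0, 0, 0], [0.0, 0, 0, 0, 0]]' 30; python3 -m inch '[[0.0, 0, 0, -0.03, 0], [0.0, 0, 0, -0.09, 0], [0.0, 0, 0, -0.12, 0], [0.0, 0, 0, -0.12, 0]]'; python3 -c "
from h import *
to(.603,-.3148,.12,6.7)
c=cap('scene','s5')
cv2.imwrite('pics/c6.png',cv2.resize(c['frame'][120:270,230:390],(640,600),interpolation=cv2.INTER_CUBIC))"
```

```text
clock: 12.78
tcp_pos: [0.672, -0.1488, 0.0107]
orientation: [-0.058, 0.998, -0.0, 0.002]
ft_force: [-0.3, -0.3, -0.8]
grip_width: 0.0497
grasp_force: 0.0
clock: 13.15
tcp_pos: [0.6716, -0.1485, 0.0101]
orientation: [-0.058, 0.998, -0.0, 0.001]
ft_force: [-1.0, -0.9, 6.6]
grip_width: 0.0248
grasp_force: 29.2
clock: 13.65
tcp_pos: [0.6725, -0.1484, 0.1323]
orientation: [-0.058, 0.998, -0.001, 0.003]
ft_force: [0.3, 0.1, -0.6]
grip_width: 0.0248
grasp_force: 29.6
clock 13.65 tcp [ 0.6725 -0.1484  0.1323] psi 6.7 -> d [ 0.0883 -0.1572  0.012 ] turn -0.001 (|d| 0.181)
```

View pics/c6.png

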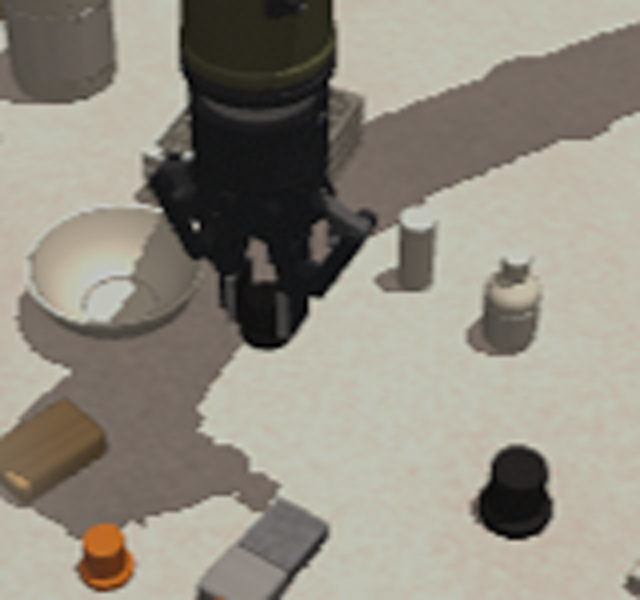

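The foot is held by its stem at crop (265,315), the small bottle and stick are unmoved. Move it to the bowl.

```bash
python3 -m inch '[[0.0, 0.088, -0.157, 0, 0], [0.0, 0.088, -0.157, 0, 0], [0.0, 0.088, -0.157, 0, 0], [0.0, 0.088, -0.157, 0, 0], [0.0, 0.088, -0.157, 0, 0]]'; python3 -m inch '[[0.0, 0, 0, 0.05, 0], [0.0, 0, 0, 0.09, 0], [0.0, 0, 0, 0.104, 0], [0.0, 0, 0, 0.104, 0], [0.0, 0, 0, 0.104, 0]]';  python3 -m inch '[[0.038, 0, 0, 0, 0], [0.038, 0, 0, 0, 0], [0.038, 0, 0, -0.04, 0], [0.038, 0, 0, -0.1, 0], [0.038, 0, 0, -0.12, 0]]'; python3 -c "
from h import *
g=.4285*EX+.269*EY-.03*EX; print(g)
to(g[0],g[1],.16,-7.2)"
```

```text
clock: 14.32
tcp_pos: [0.6009, -0.3137, 0.127]
orientation: [-0.058, 0.998, 0.001, -0.001]
ft_force: [0.7, 0.1, -0.9]
grip_width: 0.0246
grasp_force: 29.7
clock: 14.95
tcp_pos: [0.6027, -0.3143, 0.026]
orientation: [-0.058, 0.998, -0.001, 0.001]
ft_force: [-0.0, -2.2, 0.5]
grip_width: 0.025
grasp_force: 29.7
clock: 15.58
tcp_pos: [0.6032, -0.3151, 0.1492]
orientation: [-0.058, 0.998, -0.002, 0.003]
ft_force: [-0.0, 1.3, -0.8]
grip_width: 0.0379
grasp_force: 0.0
[0.42907235 0.21693356]
clock 15.57 tcp [ 0.6032 -0.3151  0.1492] psi 6.6 -> d [ 0.1114  0.5486 -0.0134] turn 0.242 (|d| 0.560)
```

To row units: 0.24 rad / 3.1416 = 0.0764.

```bash
python3 -m inch '[[0.085, 0.111, 0.549, -0.01, 0.0764], [0.085, 0.111, 0.549, -0.01, 0.0764], [0.085, 0.111, 0.549, -0.01, 0.0764], [0.085, 0.111, 0.549, -0.01, 0.0764], [0.085, 0.111, 0.549, -0.01, 0.0764]]'>/dev/null; python3 -c "
from h import *
g=.4245*EX+.271*EY
to(g[0],g[1],.15,-7.2)"
```

```text
clock 16.20 tcp [ 0.5039 -0.0156  0.1506] psi -7.1 -> d [0.077  0.2235 0.0006] turn 0.002 (|d| 0.236)
```

```bash
python3 -m inch '[[0.085, 0.077, 0.2235, 0, 0], [0.085, 0.077, 0.2235, 0, 0], [0.085, 0.077, 0.2235, 0, 0], [0.085, 0.077, 0.2235, 0, 0], [0.085, 0.077, 0.2235, 0, 0]]'>/dev/null; python3 -m inch '[[0.085, 0, 0, 0, 0], [0.085, 0, 0, 0, 0], [0.085, 0, 0, 0, 0]]'; python3 -c "
from h import *
g=.4245*EX+.271*EY
to(g[0],g[1],.10,-7.2)
c=cap('scene','s6');print(c['world_from_camera'][2,3])
t=cap('top','t6')
a=cv2.resize(c['frame'][175:265,405:525],(480,360),interpolation=cv2.INTER_CUBIC);b=cv2.resize(t['frame'][190:290,350:430],(320,400),interpolation=cv2.INTER_CUBIC)
I=np.zeros((400,800,3),np.uint8);I[:360,:480]=a;I[:,480:]=b
cv2.imwrite('pics/c7.png',I)"
```

```text
clock: 17.2
tcp_pos: [0.456, 0.2126, 0.1499]
orientation: [0.063, 0.998, -0.0, 0.0]
ft_force: [-0.7, -0.1, 0.1]
grip_width: 0.085
grasp_force: 0.0
clock 17.20 tcp [0.456  0.2126 0.1499] psi -7.2 -> d [0.0013 0.0029 0.0499] turn -0.000 (|d| 0.050)
0.887148417736161
```

View pics/c7.png

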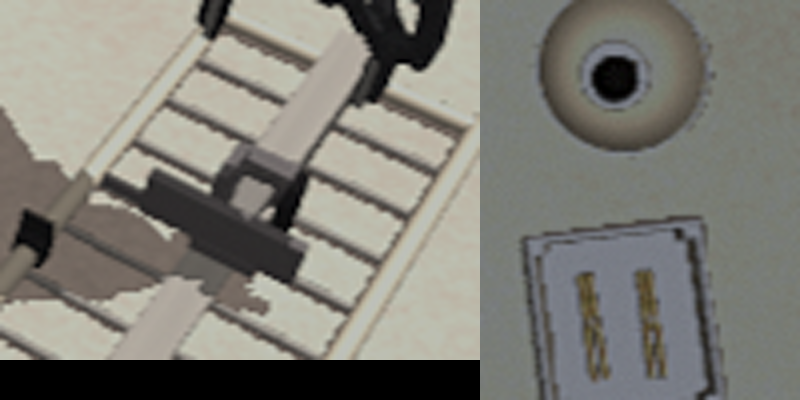

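Both pegs lie flat in the basket (right crop (590,325) and (650,325)), and the foot stands in the bowl at (615,75). The open fingers are above the rack. Lower around the plates.

```bash
python3 -m inch '[[0.085, 0.0013, 0.003, 0.04, 0], [0.085, 0.0013, 0.003, 0.06, 0], [0.085, 0.0013, 0.003, 0.06, 0], [0.085, 0.0013, 0.003, 0.06, 0]]'; python3 -m inch '[[0.085, 0, 0, 0.04, 0], [0.085, 0, 0, 0.059, 0], [0.085, 0, 0, 0.059, 0], [0.085, 0, 0, 0.059, 0]]'; python3 -c "
from h import *
s=arm.read_state();p=s['tcp_pos'][:2];print('a,b',p@EX,p@EY)
g=.4285*EX+.269*EY
to(g[0],g[1],.031,-7.2)"
```

```text
clock: 17.8
tcp_pos: [0.4551, 0.2171, 0.0905]
orientation: [0.062, 0.998, 0.0, 0.0]
ft_force: [-0.2, -0.1, 0.8]
grip_width: 0.0851
grasp_force: 0.0
clock: 18.3
tcp_pos: [0.4554, 0.2174, 0.0321]
orientation: [0.062, 0.998, 0.0, 0.001]
ft_force: [0.5, 0.5, -0.1]
grip_width: 0.085
grasp_force: 0.0
a,b 0.42458836223074287 0.2728107872368686
clock 18.30 tcp [0.4554 0.2174 0.0321] psi -7.1 -> d [-0.0039 -0.0038  0.0011] turn 0.002 (|d| 0.006)
```

```bash
python3 -m inch '[[0.085, -0.01, -0.0035, 0.001, 0], [0.085, -0.023, -0.0035, 0.001, 0], [0.085, -0.036, -0.0035, 0.001, 0], [0.085, -0.048, -0.0035, 0.001, 0], [0.085, -0.055, -0.0035, 0.001, 0]]'; python3 -m inch '[[0.085, 0, 0, 0, 0], [0.085, 0, 0, 0, 0]]'
cat > m.py <<'E'
from h import *
import sys
s=arm.read_state();p=s['tcp_pos'][:2];print('a,b',(p@EX).round(4),(p@EY).round(4),'F',s['ft_force'].round(1),s['grip_width'])
for n,bo in(('top',-.0025),('scene',.0025)):
    c=cap(n,n+'m');W=pts(c);A=W[...,:2]@EX;B=W[...,:2]@EY-bo;Z=W[...,2]
    f=(A>.495)&(A<.525)&(np.abs(B-.174)<.0085)&(Z>.029)&(Z<.045)
    q=(A>.44)&(A<.56)&(B>.191)&(B<.212)&(Z>.027)&(Z<.041)
    x=(A>.44)&(A<.6)&(np.abs(B-.269)<.05)&(Z>.053)&(Z<.066)
    for nm,m in(('fin',f),('ptr',q)): print(n,nm,m.sum(),np.percentile(A[m],[5,50,95]).round(4) if m.sum() else '', A[m].mean().round(4),'b',np.median(B[m]).round(4))
E
python3 m.py
```

```text
clock: 18.92
tcp_pos: [0.5083, 0.2065, 0.0303]
orientation: [0.062, 0.998, -0.0, -0.001]
ft_force: [-6.4, 0.6, 4.3]
grip_width: 0.085
grasp_force: 3.3
clock: 19.18
tcp_pos: [0.5084, 0.2064, 0.0301]
orientation: [0.062, 0.998, -0.0, -0.0]
ft_force: [-4.4, 0.3, 2.9]
grip_width: 0.0848
grasp_force: 2.4
a,b 0.4785 0.2685 F [-4.4  0.3  2.9] 0.08484582856698082
top fin 9 [0.5085 0.5101 0.5118] 0.5103 b 0.1756
top ptr 12 [0.494  0.4958 0.4977] 0.4959 b 0.2022
scene fin 25 [0.5068 0.5092 0.5115] 0.5092 b 0.174
scene ptr 32 [0.4897 0.4946 0.4978] 0.4943 b 0.2028
```

```bash
python3 -m inch '[[0.085, -0.008, 0, 0, 0], [0.085, -0.0146, 0, 0, 0], [0.085, -0.0146, 0, 0, 0], [0.085, -0.0146, 0, 0, 0]]'; python3 m.py; python3 -c "
from h import *
t=pickle.load(open('topm.pkl','rb'));c=pickle.load(open('scenem.pkl','rb'))
a=cv2.resize(c['frame'][195:255,395:475],(640,480),interpolation=cv2.INTER_CUBIC)
cv2.imwrite('pics/c8.png',np.hstack([a[:,:400],cv2.resize(t['frame'][215:265,200:250],(400,400),interpolation=cv2.INTER_CUBIC)[:, :] if 0 else cv2.resize(t['frame'][205:265,200:250],(400,480),interpolation=cv2.INTER_CUBIC)]))"
```

```text
clock: 19.77
tcp_pos: [0.5228, 0.2046, 0.0298]
orientation: [0.062, 0.998, -0.0, -0.0]
ft_force: [-5.2, 0.8, 2.9]
grip_width: 0.0851
grasp_force: 2.6
a,b 0.493 0.2685 F [-5.2  0.8  2.9] 0.0851320151372805
top fin 10 [0.5085 0.5099 0.5119] 0.5102 b 0.1767
top ptr 13 [0.5081 0.5104 0.5121] 0.5101 b 0.2009
scene fin 23 [0.5067 0.5093 0.5118] 0.5091 b 0.1741
scene ptr 29 [0.5059 0.5081 0.511 ] 0.5085 b 0.2013
```

View pics/c8.png

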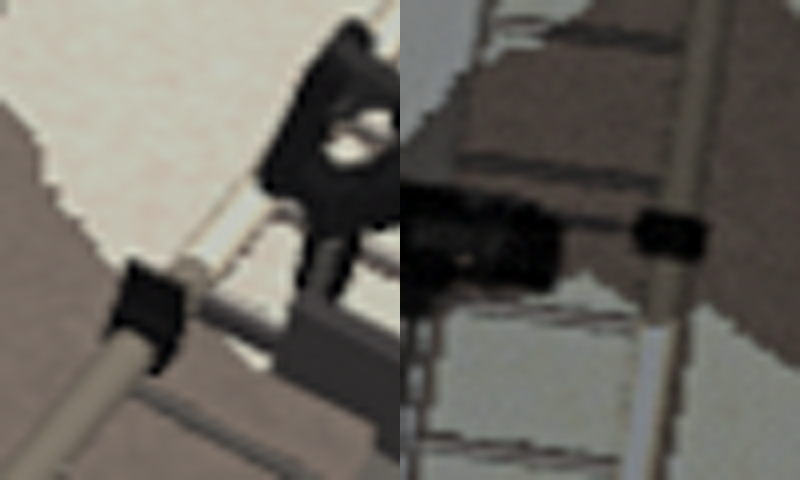

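The pointer arm (right crop (590,222)) is level with the clip's fin (left crop (155,300)), within about 0.5 mm in both views. Close on the lever while still pushing.

```bash
python3 -m inch '[[0.06, -0.0003, 0, -0.001, 0], [0.045, -0.0003, 0, -0.001, 0], [0.03, -0.0003, 0, -0.001, 0], [0.0, -0.0003, 0, -0.001, 0], [0.0, -0.0003, 0, -0.001, 0]]' 50; python3 -m inch '[[0.0, 0, 0, 0, 0], [0.0, 0, 0, 0, 0], [0.0, 0, 0, 0, 0], [0.0, 0, 0, 0, 0]]'; python3 m.py
```

```text
clock: 20.5
tcp_pos: [0.5233, 0.2049, 0.0312]
orientation: [0.062, 0.998, 0.0, -0.0]
ft_force: [-5.4, -1.0, 6.5]
grip_width: 0.0286
grasp_force: 53.0
clock: 21.0
tcp_pos: [0.5233, 0.2049, 0.0312]
orientation: [0.062, 0.998, 0.0, -0.0]
ft_force: [-6.2, -1.4, 6.3]
grip_width: 0.0288
grasp_force: 53.0
a,b 0.4935 0.2689 F [-6.2 -1.4  6.3] 0.02880014407859773
top fin 10 [0.5084 0.51   0.5118] 0.5101 b 0.1763
top ptr 12 [0.5084 0.5101 0.5129] 0.5105 b 0.1991
scene fin 22 [0.5061 0.509  0.5113] 0.5087 b 0.1741
scene ptr 29 [0.505  0.51   0.5125] 0.5093 b 0.2014
```

```bash
for i in 1 2 3 4 5; do python3 m.py | awk '/fin/{f=$(NF-2)} /ptr/{printf "%s %.4f  ",$1,$(NF-2)-f} END{print ""}'; done; python3 -c "
from h import *
for n in('top','scene'):
    c=pickle.load(open(n+'m.pkl','rb'));W=pts(c);m=(np.abs(W[...,:2]@EX-.49)<.03)&(np.abs(W[...,:2]@EY-.269)<.06)&(W[...,2]>.04)&(W[...,2]<.09)
I=np.hstack([cv2.resize(pickle.load(open('scenem.pkl','rb'))['frame'][170:260,390:490],(400,360)),cv2.resize(pickle.load(open('topm.pkl','rb'))['frame'][190:280,150:250],(400,360))]);cv2.imwrite('pics/c9.png',I)"
```

```text
top 0.0011  scene 0.0003  
top 0.0003  scene -0.0001  
top 0.0005  scene 0.0001  
top 0.0005  scene 0.0000  
top 0.0000  scene -0.0001
```

View pics/c9.png

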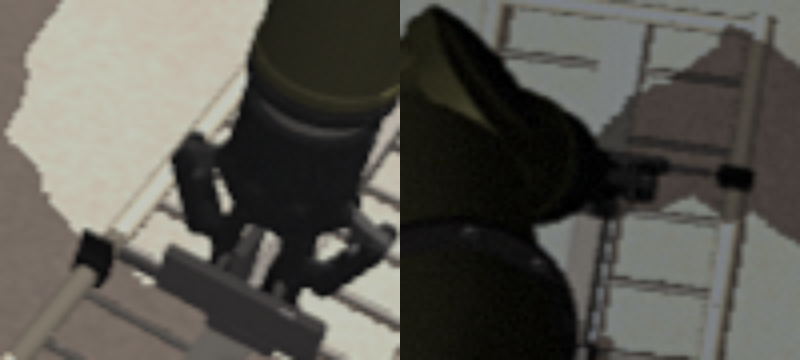

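The pointer is within 0.3 mm of the fin, and the fingers are pinched on plate and lever (grip width 29 mm, 53 N). Handing in.

```bash
python3 -c "
from plant import arm
print(arm.sign_off())"
```

```text
the job is handed in; nothing more can be done
None
```

I handed the job in at about 22 s: both pegs are in the basket, the small black foot is in the bowl, and the gripper is holding the leg with the lever closed and the pointer measured within about 0.3 mm of the mark.

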